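Clamp a cemented sole in the screw press

TASK

A freshly cemented sole lies in the green screw press. Swing the red folding handle of the handwheel fully upright, wind the wheel clockwise (seen from above) with it until the platen bears firmly on the sole, a steady pull of about 13 N along the handle's path, without over-tightening and crushing the sole. Then fold the handle flat again, leaving the press clamped and everything else on the bench where it is.

Things in the scene. Friction and masses are not known exactly. Their poses are not given: they have to be found in the camera images.
- press: The green bench screw press, bolted down: base 320 x 300 mm (x, y), two steel columns at y = +-115 mm, a crosshead between them at 132 to 185 mm height. Origin: centre of the base's underside on the bench, below the screw; z up. The sole lies along x on the bed under the platen; how high it stands differs by several millimetres from job to job and is not measured.
- wheel_centre (a point): Point on the handwheel's vertical axis, level with the handle's pivot. The wheel is a black ring of 85 mm radius (bar 16 mm thick, centre plane 22 mm below this point) with three spokes and a hub of 24 mm radius, tops 20 mm below this point. It sits on a screw and sinks 10 mm per clockwise turn, handle and all; at the start this point is 245 to 262 mm above the bench.
- handle_pivot (a point): Pivot pin of the folding handle, on the wheel's rim, 85 mm from the wheel's axis, level with wheel_centre; it goes round with the wheel. The pin is horizontal, along the rim (tangential).
- handle_grip (a point): Point on the handle's axis, 55 mm from the pivot, 25 mm short of the free end. The handle is a red round grip, 22 mm diameter, from 19 to 80 mm from the pivot, that spins freely about its own axis. Folded, it lies flat from the pivot to the wheel's axis, its underside 7 mm above the hub; upright, it points straight up. x axis: along the handle from free end to pivot.
- handle (a joint): Fold angle of the handle in rad: 0 = folded flat over the wheel, 1.571 = upright, against its stop (it cannot go farther outward). It swings in the vertical plane through the wheel's axis, on a stiff pivot (about 2 N at the grip), and stays where it is left.
- wheel: The handwheel with screw and handle. Origin on its axis in the rim's plane, x towards the pivot. Free, it turns with 1 to 2 N at the upright handle. Once the platen bears on the sole the pull rises by about 0.7 N per 0.1 rad; a good clamp is 10 to 16 N, tangential at the handle, felt while turning (the screw holds itself, so a resting handle shows no pull); above about 19 N the sole is crushed.
- platen: The steel pressing plate, 250 x 96 x 16 mm, guided on the columns and pushed down by the screw's ball end. Origin: centre of its underside, on the screw's axis.
- tin_centre (a point): Centre of the aluminium eyelet tin with a brass lid, 46 mm diameter, 30 mm high, standing on a corner of the press base. Leave alone.
- brush_centre (a point): Centre of the cement brush, 190 mm long, lying on the bench beside the press. Leave alone.
- shoe_centre (a point): Centre of a blue low shoe with a white sole, 280 mm long, 95 mm high. Leave alone.
- last_centre (a point): Centre of a green shoe last, 265 mm long, 95 mm high. Leave alone.
- jar_centre (a point): Centre of an amber glass cement jar with a black cap, 68 mm diameter, 95 mm high. Leave alone.
- spool_centre (a point): Centre of a white thread spool, 48 mm diameter, 80 mm high. Leave alone.
- hammer_centre (a point): Point near the centre of mass of a hammer, 260 mm long, lying on the bench. Leave alone.
- tape_centre (a point): Centre of a roll of tan tape lying flat, 104 mm diameter, 25 mm high. Leave alone.

How it is judged:
On the way, in this order (a step that is already met when the one before it is completed fails the run):
1. the handle is swung fully upright (value of joint handle above 1.42 rad), for 0.2 s.
2. with the handle upright, the wheel is wound down until the platen presses firmly on the sole (value of joint handle above 1.2 rad and contact force between wheel and platen above 170 N), for 0.2 s.
At the end, for the whole second after the job is handed in: The handle lies folded flat (within 0.12 rad), the screw still presses the platen on the sole with 170 to 450 N and the wheel is at rest (value of joint handle below 0.12 rad and contact force between wheel and platen between 170 and 450 N and angular speed of wheel below 0.1 rad/s); the robot touches nothing.
It fails at once if the sole is crushed: the screw pushes the platen with more than 450 N (contact force between wheel and platen above 450 N).
It fails at once if a bystander is moved by more than 30 mm (distance of any of tin_centre, brush_centre, shoe_centre, last_centre, jar_centre, spool_centre, hammer_centre, tape_centre from where it was at the start of the episode above 0.03 m).
It also fails if it takes over 72 s, if anything falls off the work surface, if the arm or the gripper's body presses on something with over 40 N, if the wrist force passes 120 N, or if a joint passes its speed limit or range.

ROBOT

A 6-joint arm with a two-finger parallel gripper is mounted at the origin on the work surface. World frame = base frame: x ahead of the robot, y to its left, z up, the work surface at z = 0. Lengths are in m, angles in rad, forces in N, time in s.
With the tool pointing down it reaches from about 0.35 to 0.775 m from the base axis. Payload 5.5 kg.
Tool frame: the origin (TCP) lies on the centre line of the jaws, within the pads' length; the fingertips stand 11 mm ahead of it and the grasp point (between the pads) lies 8 mm behind it (env.tip_extent is the distance from the TCP to the fingertips, in m); z points along the fingers, y is the line along which they close (so a half turn about z gives the same grasp; the last joint's range is limited). The gripper opens to 85 mm and grips with 20 to 120 N. Pads are 22 mm wide; open, the fingers measure 114 mm over their backs; the gripper's body (76 mm by 85 mm) begins 54 mm behind the grasp point. The pads swing forward as they close: fully open they stand 13 mm farther back than shut.
Start: joints at [-1.439, 0.313, 0.046, 1.304, 0, 1.431], TCP at [0.154, -0.554, 0.242] pointing down, gripper open.
Joint ranges: [-2.76, 2.76], [-0.86, 1.69], [-1.03, 1.26], [-2.2, 2.34], [-1.47, 1.5], [-3.14, 3.14]. Speed limits (rad/s): [2.57, 2.57, 3.14, 3.14, 3.14, 3.14].

INTERFACE

Orientations are given as a unit quaternion [w, x, y, z].
In Python, from workcell import env gives the robot as it stands.
- The arm moves only by the shell command python3 -m jog 'ROWS' [FORCE]. ROWS is JSON, a list of rows, each a list of 5 numbers: the gripper's target within -1 to 1 (shut at 1, half-way at 0, fully open at -1), then the shift along the tool's x, y, z in m, then the turn about the tool's z in degrees. In form: [[fingers, tx, ty, tz, turn], ...]. A call has 1 to 5 rows; each row shifts and turns the commanded pose from where the row before left it, along the tool's axes as they then stand; what a row does not reach is not made up. A row lasts 1/12 s, in which the tool goes at most 41.7 mm and 7.16 degrees, less where a joint would pass 70% of its speed; a pose out of reach is approached as far as the arm can. A call is refused whole if a number of a shift passes 0.0417 or a number of a turn 7.16, either way. A call with a gripper value outside its range is refused whole. The fingers move at their own pace and stop on an object; FORCE is the grip in N (left out, the last holds). Time passes only in rows, so rows that do not move let the fingers close. It gives the time, the measured TCP pose, the force, the opening and the grip force at its end, in the units of the state.
- env.get_state(): the state, without advancing time (a new reading comes with each control period).
- env.read_camera(name): name is "side" or "top"; returns a dict with "img" (400x640x3 uint8, red, green, blue), "fov_y" (degrees; the focal length in pixels is half the picture's height over the tangent of half this angle, whatever the lens; pixels are square), "cx", "cy" (the principal point, pixels), "D" ([k1, k2, p1, p2, k3] as OpenCV has them; the pictures are not rectified), "T" (4x4, takes a point from camera to world coordinates). Camera axes: x right, y up, looking along -z (the intrinsics and any distortion apply to the point x, -y, -z); pixel columns grow to the right and rows downward; lengths in m; the calibration is good to about 2 mm. A picture is of the moment at which its call begins. There is no depth.
- env.hand_in(): hands the job in; it is judged then, once.
The state is a dict: "clock": time; "joint_pos": joint angles; "qvel": joint speeds; "tau": joint torques, N m; "tcp_pos": TCP position; "orientation": TCP orientation; "wrist_force": force on the tool from outside, world axes, zero at the start; "ft_torque": the same for the moment, N m; "finger_gap": finger opening in m; "grip_force": force on a finger pad.
Only numpy, scipy, OpenCV 4.12 (cv2) and the standard library are available. Lean on these libraries where they do the work, as an engineer would, in place of code of your own. Each camera call takes 0.05 s, during which the arm holds its last target. There are 200 camera calls.

## Working session

There is one attempt and no reset: what is moved stays moved. The work goes in short steps, Python scripts to look and compute and a shell command to move; the robot and the scene stay as the last step left them, time stands still between calls to the robot, and variables do not carry over. Pictures are saved under pics/ and viewed, at most 10 in all, crops included, and the job is handed in when it is done.

```bash
mkdir -p pics; ls; python3 - <<'E'
from workcell import env
import cv2,numpy as np
for n in("top","side"):
    c=env.read_camera(n); cv2.imwrite(f"pics/{n}0.png",c["img"][:,:,::-1]); print(n,c["fov_y"],c["cx"],c["cy"],c["D"],np.round(c["T"],3).tolist())
print(env.get_state(), env.tip_extent)
E
```

```text
pics
top 51.23193724400348 323.7498976437986 197.44592258425973 [-0.06707413  0.          0.          0.          0.        ] [[-0.027, 0.986, -0.166, 0.255], [-1.0, -0.028, -0.006, 0.007], [-0.011, 0.165, 0.986, 1.703], [0.0, 0.0, 0.0, 1.0]]
side 47.910023968493114 324.4383189917499 186.76075861899932 [-0.00570793  0.          0.          0.          0.        ] [[0.898, 0.283, -0.337, 0.026], [-0.44, 0.599, -0.669, -1.013], [0.013, 0.749, 0.662, 1.171], [0.0, 0.0, 0.0, 1.0]]
{'clock': 0.1, 'joint_pos': array([-1.43859471e+00,  3.13938995e-01,  4.51172657e-02,  1.30360258e+00,
       -1.58137328e-05,  1.43125150e+00]), 'qvel': array([-0.00013128, -0.00097366,  0.00281903,  0.00099145,  0.00043039,
        0.00106027]), 'tau': array([ 2.68912954e-03, -4.81727672e+01,  2.99242437e+01,  1.27490066e-02,
       -1.71684651e-04, -2.50560159e-07]), 'tcp_pos': array([ 0.15429816, -0.55346744,  0.24150033]), 'orientation': array([-8.14013154e-04,  9.90783097e-01,  1.35455495e-01, -4.91816959e-06]), 'wrist_force': array([-0.66148165, -0.23579661, -0.43007197]), 'ft_torque': array([-0.02487251,  0.00662896,  0.01716685]), 'grip_force': 0.0, 'finger_gap': 0.08555831183989326} 0.011
```

View pics/top0.png

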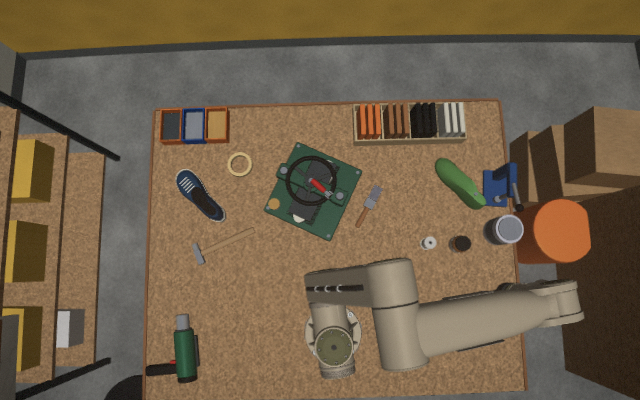

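View pics/side0.png

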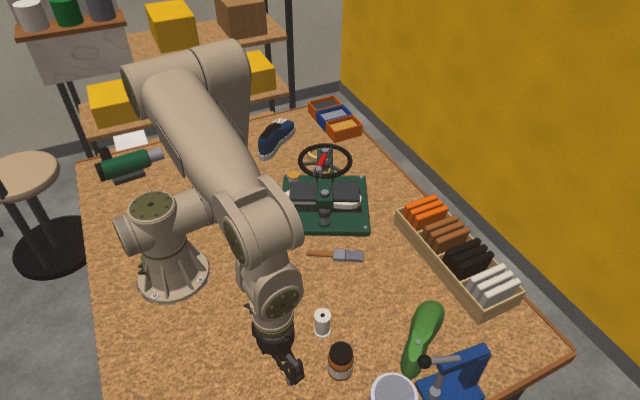

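The top view shows the press near (313,190), the wheel ring centred near (311,181) and the red handle from about (311,181) to (330,193). In the side view the wheel is near (325,160) and the red handle near (322,158).

```bash
cat > h.py <<'E'
import cv2,numpy as np
from workcell import env
def ray(c,px):
    f=200/np.tan(np.radians(c["fov_y"]/2)); K=np.array([[f,0,c["cx"]],[0,f,c["cy"]],[0,0,1]])
    u=cv2.undistortPoints(np.array(px,float).reshape(-1,1,2),K,np.array(c["D"])).reshape(-1,2)
    d=np.c_[u[:,0],-u[:,1],-np.ones(len(u))]@np.array(c["T"])[:3,:3].T
    return np.array(c["T"])[:3,3],d
def plane(c,px,z):
    o,d=ray(c,px); return o+d*((z-o[2])/d[:,2])[:,None]
def tri(c1,p1,c2,p2):
    o1,d1=ray(c1,[p1]);o2,d2=ray(c2,[p2]);s=np.linalg.lstsq(np.c_[d1[0],-d2[0]],o2-o1,rcond=None)[0]
    a,b=o1+s[0]*d1[0],o2+s[1]*d2[0]; return (a+b)/2,np.linalg.norm(a-b)
def red(c,box):
    h=cv2.cvtColor(c["img"],cv2.COLOR_RGB2HSV); m=((h[...,0]<6)|(h[...,0]>174))&(h[...,1]>150)&(h[...,2]>70)
    k=np.zeros_like(m);x0,y0,x1,y1=box;k[y0:y1,x0:x1]=1;m&=k
    v,u=np.nonzero(m);return np.c_[u,v].astype(float)
E
python3 - <<'E'
from h import *
t=env.read_camera("top");s=env.read_camera("side")
for c,b in((t,(280,150,350,220)),(s,(295,130,360,190))):
    p=red(c,b);print(len(p),p.mean(0),p.min(0),p.max(0));
pt=red(t,(280,150,350,220));ps=red(s,(295,130,360,190))
print(tri(t,pt.mean(0),s,ps.mean(0)))
x=plane(t,pt,.255);w,v=np.linalg.eigh(np.cov(x[:,:2].T));print(w,v[:,1],np.degrees(np.arctan2(v[1,1],v[0,1])),np.ptp(x[:,:2]@v[:,1]),np.ptp(x[:,:2]@v[:,0]))
for n,c,(x0,y0,x1,y1) in(("t",t,(260,135,370,245)),("s",s,(270,130,390,240))):
    cv2.imwrite(f"pics/{n}c.png",np.hstack([cv2.resize(c["img"][y0:y1,x0:x1,::-1],None,fx=5,fy=5,interpolation=cv2.INTER_CUBIC)]))
E
python3 -c "
import cv2,numpy as np
a=cv2.imread('pics/tc.png');b=cv2.imread('pics/sc.png');s=400;cv2.imwrite('pics/both.png',np.hstack([cv2.resize(a,(s,s)),cv2.resize(b,(s,s))]))"
```

```text
91 [317.95604396 185.35164835] [311. 179.] [325. 192.]
84 [321.95238095 159.5       ] [317. 153.] [326. 166.]
(array([0.5420044 , 0.0346028 , 0.25877999]), np.float64(0.0008479587959369462))
[3.30103506e-05 2.79227241e-04] [0.69871397 0.71540114] 45.676083379677856 0.05822089929632457 0.02013453789573766
```

View pics/both.png

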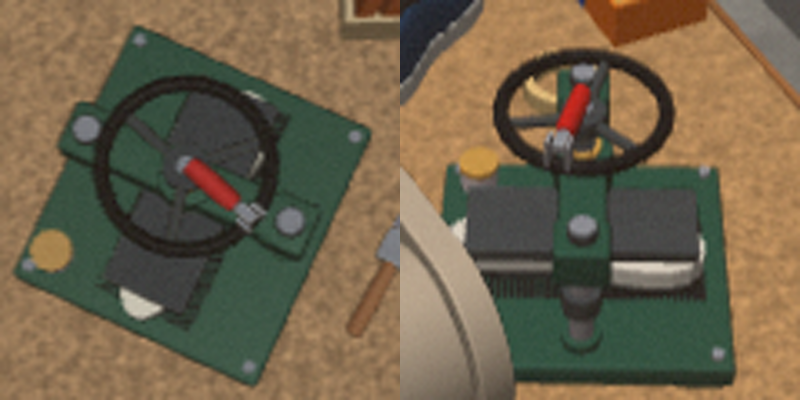

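The crop shows the ring around (186,167) in crop pixels. The handle runs from its free end over the hub at (183,163) to the grey pivot fork on the rim at (250,212), and the tin is on the base's left corner at (50,250). I'll cross-check the wheel centre with a ring fit while raising and turning the tool.

```bash
python3 - <<'E'
from h import *
t=env.read_camera("top");g=t["img"].max(2)
m=np.zeros_like(g);m[145:220,280:340]=(g[145:220,280:340]<45)
n,l,st,ce=cv2.connectedComponentsWithStats(m);i=1+st[1:,4].argmax();v,u=np.nonzero(l==i)
p=plane(t,np.c_[u,v],.236)[:,:2]
c0=np.array([.567,.06]);r=np.linalg.norm(p-c0,axis=1)
for _ in range(10):
    k=abs(np.linalg.norm(p-c0,axis=1)-.085)<.014;q=p[k]
    A=np.c_[2*q,np.ones(len(q))];s=np.linalg.lstsq(A,(q**2).sum(1),rcond=None)[0];c0=s[:2]
print(k.sum(),c0,np.sqrt(s[2]+c0@c0))
E
python3 -m jog '[[-1,0,0,-0.03,-6],[-1,0,0,-0.03,-6],[-1,0,0,-0.03,-6],[-1,0,0,-0.03,-6],[-1,0,0,-0.02,-6]]' 20
```

```text
557 [0.56596487 0.06059045] 0.08437065308429956
clock: 0.67
tcp_pos: [0.1544, -0.554, 0.3853]
orientation: [0.001, 0.921, 0.39, -0.0]
wrist_force: [0.1, -0.6, 1.0]
finger_gap: 0.0853
grip_force: 0.0
```

```bash
python3 -m jog '[[-1,0.04,-0.008,0,0],[-1,0.04,-0.008,0,0],[-1,0.04,-0.008,0,0],[-1,0.04,-0.008,0,0],[-1,0.04,-0.008,0,0]]' && python3 -m jog '[[-1,0.04,-0.008,0,0],[-1,0.04,-0.008,0,0],[-1,0.04,-0.008,0,0],[-1,0.04,-0.008,0,0],[-1,0.04,-0.008,0,0]]' && python3 -m jog '[[-1,0.04,-0.008,0,0],[-1,0.04,-0.008,0,0],[-1,0.04,-0.008,0,0],[-1,0.04,-0.008,0,0],[-1,0.03,-0.006,0,0]]' && python3 -m jog '[[-1,0.03,-0.006,0,0],[-0.2,0.02,0,0,0],[-0.2,0,0,0,0],[-0.2,0,0,0,0],[-0.2,0,0,0,0]]' 
```

```text
clock: 1.08
tcp_pos: [0.2663, -0.3814, 0.3822]
orientation: [0.0, 0.922, 0.387, 0.0]
wrist_force: [1.6, 0.1, -0.4]
finger_gap: 0.0854
grip_force: 0.0
clock: 1.5
tcp_pos: [0.3777, -0.2104, 0.3825]
orientation: [0.0, 0.922, 0.387, 0.0]
wrist_force: [0.5, -0.5, 0.4]
finger_gap: 0.0853
grip_force: 0.0
clock: 1.92
tcp_pos: [0.4841, -0.0472, 0.3823]
orientation: [-0.0, 0.922, 0.388, 0.0]
wrist_force: [0.2, 0.4, 0.3]
finger_gap: 0.0857
grip_force: 0.0
clock: 2.33
tcp_pos: [0.5134, -0.0103, 0.3821]
orientation: [-0.0, 0.922, 0.387, -0.0]
wrist_force: [-0.9, 0.3, 0.9]
finger_gap: 0.0513
grip_force: 0.0
```

```bash
python3 -m jog '[[-0.2,0.029,-0.006,0,0],[-0.2,0.028,-0.006,0,0],[-0.2,0,0,0,0],[-0.2,0,0,0.025,0],[-0.2,0,0,0.025,0]]' && python3 -m jog '[[-0.2,0,0,0.02,0],[-0.2,0,0,0.02,0],[-0.2,0,0,0.02,0],[-0.2,0,0,0.012,0],[-0.2,0,0,0,0]]'
python3 - <<'E'
from h import *
a=[]
for n,(x0,y0,x1,y1) in(("top",(270,140,360,230)),("side",(275,110,375,210))):
    c=env.read_camera(n);a.append(cv2.resize(c["img"][y0:y1,x0:x1,::-1],(400,400),interpolation=cv2.INTER_CUBIC))
cv2.imwrite("pics/g1.png",np.hstack(a))
E
```

```text
clock: 2.75
tcp_pos: [0.5457, 0.038, 0.3332]
orientation: [0.001, 0.922, 0.387, 0.002]
wrist_force: [0.3, -0.2, -0.1]
finger_gap: 0.0513
grip_force: 0.0
clock: 3.17
tcp_pos: [0.5428, 0.0377, 0.2576]
orientation: [-0.001, 0.922, 0.386, -0.002]
wrist_force: [-0.4, 0.5, 1.3]
finger_gap: 0.0514
grip_force: 0.0
```

View pics/g1.png

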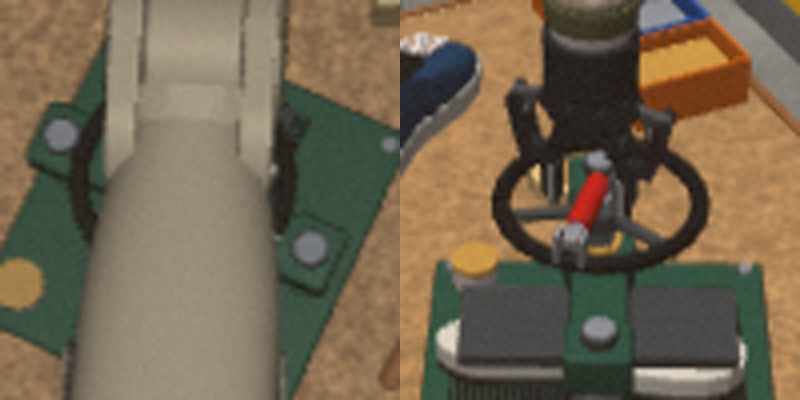

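The side view shows the open fingers astride the red handle (tips near (548,185) and (640,185), handle end at (597,160)). I'll close lightly.

```bash
python3 -m jog '[[1,0,0,0,0],[1,0,0,0,0],[1,0,0,0,0],[1,0,0,0,0],[1,0,0,0,0]]' 20; python3 -m jog '[[1,0,0,0,0],[1,0,0,0,0]]'
```

```text
clock: 3.68
tcp_pos: [0.545, 0.0395, 0.261]
orientation: [-0.0, 0.922, 0.388, 0.0]
wrist_force: [-1.5, 1.4, 2.5]
finger_gap: 0.0205
grip_force: 22.1
clock: 3.85
tcp_pos: [0.5451, 0.0394, 0.2606]
orientation: [-0.0, 0.922, 0.388, 0.0]
wrist_force: [-1.7, 3.4, 4.3]
finger_gap: 0.0208
grip_force: 22.1
```

```bash
python3 -m jog '[[1,-0.0007,0,-0.0088,0],[1,-0.002,0,-0.0085,0],[1,-0.0034,0,-0.0081,0],[1,-0.0046,0,-0.0075,0],[1,-0.0057,0,-0.0067,0]]' && python3 -m jog '[[1,-0.0067,0,-0.0057,0],[1,-0.0075,0,-0.0046,0],[1,-0.0081,0,-0.0034,0],[1,-0.0085,0,-0.002,0],[1,-0.0088,0,-0.0007,0]]' && python3 -m jog '[[1,-0.002,0,0,0],[1,0,0,0,0],[1,0,0,0,0]]'
python3 - <<'E'
from h import *
a=[]
for n,(x0,y0,x1,y1) in(("top",(270,140,360,230)),("side",(275,110,375,210))):
    c=env.read_camera(n);a.append(cv2.resize(c["img"][y0:y1,x0:x1,::-1],(400,400),interpolation=cv2.INTER_CUBIC))
cv2.imwrite("pics/g2.png",np.hstack(a))
E
```

```text
clock: 4.27
tcp_pos: [0.5328, 0.027, 0.3003]
orientation: [-0.0, 0.922, 0.387, -0.001]
wrist_force: [-3.0, 2.1, -7.2]
finger_gap: 0.0174
grip_force: 18.5
clock: 4.68
tcp_pos: [0.506, -0.002, 0.3174]
orientation: [0.001, 0.922, 0.387, 0.001]
wrist_force: [0.2, -0.5, 0.5]
finger_gap: 0.0001
grip_force: 0.0
clock: 4.93
tcp_pos: [0.5045, -0.0026, 0.3162]
orientation: [0.0, 0.922, 0.387, 0.0]
wrist_force: [-0.1, 0.6, 0.1]
finger_gap: 0.0001
grip_force: 0.0
```

View pics/g2.png

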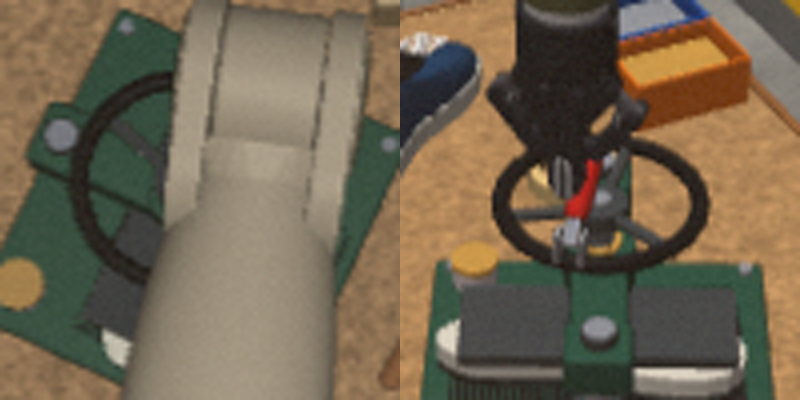

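The side view shows the handle only partly raised (free end at (595,165) in the crop). The closed fingers are left of and above it, so they slipped off because the grasp was too shallow. I'll measure the handle's angle in its vertical plane, with the arm up and open.

```bash
python3 -m jog '[[1,0,0,-0.03,0],[0,0,0,-0.03,0],[0,0,0,0,0],[0,0,0,0,0],[0,0,0,0,0]]'
python3 - <<'E'
from h import *
c=env.read_camera("side");p=red(c,(295,130,360,190))
e=np.array([.696,.718]);n=np.array([.718,-.696]);w=np.array([.566,.0605])
o,d=ray(c,p);s=((w-o[:2])@n)/(d[:,:2]@n);x=o+d*s[:,None]
q=np.c_[(x[:,:2]-w)@e+.085,x[:,2]]
print(len(q),q.mean(0));l,v=np.linalg.eigh(np.cov(q.T));a=v[:,1]*np.sign(v[1,1]);print("ang",np.degrees(np.arctan2(a[1],a[0])),np.ptp(q@a),"pivot",q.mean(0)-.0495*a)
E
```

```text
clock: 5.45
tcp_pos: [0.5048, -0.0022, 0.3757]
orientation: [-0.0, 0.922, 0.388, -0.0]
wrist_force: [-0.2, 0.1, -0.2]
finger_gap: 0.0424
grip_force: 0.0
117 [0.03881286 0.28638647]
ang 147.73112026776894 0.08654947330983875 pivot [0.08066768 0.25995876]
```

The centroid is 39 mm from the pivot along the handle and 28 mm above it, so the handle is at about 36°. I'll regrasp deeper, at 44 mm along and 32 mm up.

```bash
python3 -m jog '[[0,0.023,0,0,0],[0,0.023,0,0,0],[0,0,0,0,0],[0,0,0,0.025,0],[0,0,0,0.025,0]]' && python3 -m jog '[[0,0,0,0.025,0],[0,0,0,0.02,0],[0,0,0,0.006,0],[0,0,0,0,0]]' && python3 -m jog '[[1,0,0,0,0],[1,0,0,0,0],[1,0,0,0,0],[1,0,0,0,0],[1,0,0,0,0]]' 25
```

```text
clock: 5.92
tcp_pos: [0.5372, 0.0307, 0.3254]
orientation: [0.0, 0.922, 0.388, 0.0]
wrist_force: [0.8, 0.5, -0.4]
finger_gap: 0.0425
grip_force: 0.0
clock: 6.25
tcp_pos: [0.535, 0.0305, 0.2727]
orientation: [-0.001, 0.922, 0.387, -0.002]
wrist_force: [-0.2, 0.5, 0.5]
finger_gap: 0.0428
grip_force: 0.0
clock: 6.67
tcp_pos: [0.5369, 0.0307, 0.2764]
orientation: [0.0, 0.922, 0.387, 0.001]
wrist_force: [-2.2, 2.3, 2.6]
finger_gap: 0.0215
grip_force: 26.0
```

```bash
python3 -m jog '[[1,-0.0056,0,-0.0066,0],[1,-0.0066,0,-0.0056,0],[1,0,0,0,0]]' && python3 -m jog '[[1,-0.0074,0,-0.0045,0],[1,-0.008,0,-0.0033,0],[1,0,0,0,0]]' && python3 -m jog '[[1,-0.0084,0,-0.002,0],[1,-0.0086,0,-0.0007,0],[1,0,0,0,0],[1,0,0,0,0]]'
```

```text
clock: 6.92
tcp_pos: [0.5275, 0.0213, 0.2877]
orientation: [-0.0, 0.922, 0.387, -0.0]
wrist_force: [-1.5, 1.9, -3.3]
finger_gap: 0.0212
grip_force: 26.1
clock: 7.17
tcp_pos: [0.5167, 0.0102, 0.295]
orientation: [-0.0, 0.922, 0.387, -0.0]
wrist_force: [-1.3, 2.9, -5.2]
finger_gap: 0.0211
grip_force: 26.0
clock: 7.5
tcp_pos: [0.5054, -0.0016, 0.2978]
orientation: [0.0, 0.922, 0.387, -0.0]
wrist_force: [-0.6, 2.5, -5.5]
finger_gap: 0.0206
grip_force: 25.6
```

```bash
python3 -m jog '[[1,-0.003,0,0,0],[1,0,0,0,0]]' && python3 -m jog '[[1,-0.003,0,0,0],[1,0,0,0,0]]'
python3 - <<'E'
from h import *
a=[]
for n,(x0,y0,x1,y1) in(("top",(270,140,360,230)),("side",(275,110,375,210))):
    c=env.read_camera(n);a.append(cv2.resize(c["img"][y0:y1,x0:x1,::-1],(400,400),interpolation=cv2.INTER_CUBIC))
cv2.imwrite("pics/g3.png",np.hstack(a))
E
```

```text
clock: 7.67
tcp_pos: [0.504, -0.0031, 0.2979]
orientation: [-0.0, 0.922, 0.387, 0.001]
wrist_force: [2.1, 4.2, -6.7]
finger_gap: 0.0212
grip_force: 24.8
clock: 7.83
tcp_pos: [0.502, -0.0052, 0.2979]
orientation: [-0.0, 0.922, 0.387, 0.001]
wrist_force: [2.2, 4.7, -7.7]
finger_gap: 0.0212
grip_force: 24.6
```

View pics/g3.png

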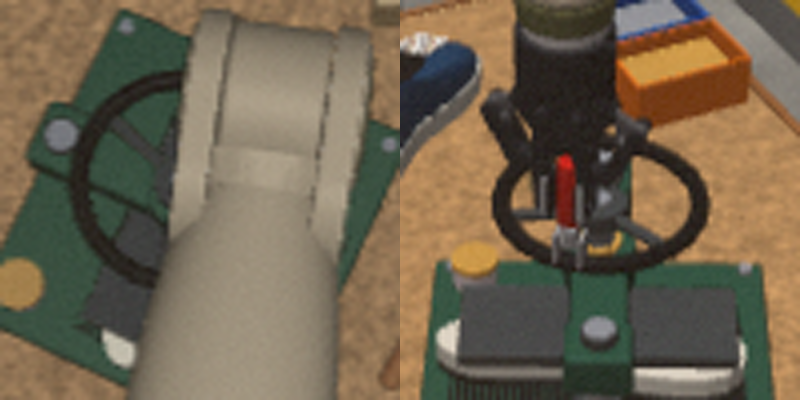

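The side view shows the handle standing upright between the fingers (crop (563,160) at the top to (570,230) at the bottom). I'll compare it numerically with projections of lines at 80 to 95°.

```bash
python3 - <<'E'
from h import *
c=env.read_camera("side");p=red(c,(295,130,360,190))
v=p[:,1]
for y in np.unique(v)[::3]: print(y,p[v==y,0].mean(),(v==y).sum())
f=200/np.tan(np.radians(c["fov_y"]/2));R=np.array(c["T"])[:3,:3];o=np.array(c["T"])[:3,3]
for th in(80,85,90,95):
    for r in(.019,.08):
        k=np.radians(th);x=np.array([.506+.696*r*np.cos(k),-.001+.718*r*np.cos(k),.259+r*np.sin(k)])
        q=R.T@(x-o);print(th,r,c["cx"]-f*q[0]/q[2],c["cy"]+f*q[1]/q[2])
E
```

```text
148.0 316.0 1
151.0 316.0 5
154.0 316.0 5
157.0 316.0 5
160.0 315.5 4
163.0 315.5 4
166.0 317.5 2
80 0.019 316.90000907769706 163.43592861711898
80 0.08 318.0224879324882 146.299633230471
85 0.019 316.73414492779 163.68719488144984
85 0.08 317.31035170290545 147.31701585653394
90 0.019 316.56665266306265 163.97676053342616
90 0.08 316.586789327952 148.51054314837248
95 0.019 316.3988363601695 164.30246259978324
95 0.08 315.85780931649145 149.8720670833846
```

The handle's image line is vertical and matches the 90° projection, so it is upright. I'll regrasp it relaxed and firmer, then wind.

```bash
python3 -m jog '[[0.2,0,0,0,0],[0.2,0,0,0,0],[0.2,0.003,0,0,0],[0.2,0,0,0,0]]' && python3 -m jog '[[1,0,0,0,0],[1,0,0,0,0],[1,0,0,0,0],[1,0,0,0,0]]' 50; python3 -m jog '[[1,0.0029,-0.022,0.0004,0],[1,0.0085,-0.0205,0.0004,0],[1,0.0135,-0.0176,0.0004,0]]'
```

```text
clock: 8.32
tcp_pos: [0.504, -0.0037, 0.2986]
orientation: [0.001, 0.922, 0.387, 0.0]
wrist_force: [-0.2, 0.4, 0.0]
finger_gap: 0.0343
grip_force: 0.0
clock: 8.65
tcp_pos: [0.5036, -0.0036, 0.2985]
orientation: [0.0, 0.922, 0.387, 0.0]
wrist_force: [-0.6, 0.0, 3.5]
finger_gap: 0.0206
grip_force: 48.8
clock: 8.9
tcp_pos: [0.4767, 0.056, 0.2972]
orientation: [0.0, 0.922, 0.386, -0.0]
wrist_force: [2.6, -1.1, 2.7]
finger_gap: 0.0211
grip_force: 49.4
```

```bash
python3 -m jog '[[1,0.0176,-0.0135,0.0004,0],[1,0.0205,-0.0085,0.0004,0],[1,0.022,-0.0029,0.0004,0]]' && python3 -m jog '[[1,0.022,0.0029,0.0004,0],[1,0.0205,0.0085,0.0004,0],[1,0.0176,0.0135,0.0004,0]]'
```

```text
clock: 9.15
tcp_pos: [0.5009, 0.1179, 0.296]
orientation: [-0.0, 0.922, 0.387, -0.0]
wrist_force: [1.5, -3.7, 2.6]
finger_gap: 0.0206
grip_force: 50.0
clock: 9.4
tcp_pos: [0.5623, 0.1435, 0.2947]
orientation: [0.0, 0.922, 0.388, 0.0]
wrist_force: [-1.7, -5.1, 4.8]
finger_gap: 0.0209
grip_force: 50.0
```

```bash
python3 -m jog '[[1,0.0135,0.0176,0.0004,0],[1,0.0085,0.0205,0.0004,0],[1,0.0029,0.022,0.0004,0]]' && python3 -m jog '[[1,-0.0029,0.022,0.0004,0],[1,-0.0085,0.0205,0.0004,0],[1,-0.0135,0.0176,0.0004,0]]'
```

```text
clock: 9.65
tcp_pos: [0.6228, 0.1178, 0.2934]
orientation: [0.001, 0.922, 0.388, -0.001]
wrist_force: [-6.0, -4.9, 6.6]
finger_gap: 0.0203
grip_force: 50.1
clock: 9.9
tcp_pos: [0.6472, 0.0575, 0.2922]
orientation: [-0.001, 0.922, 0.388, -0.001]
wrist_force: [-11.1, 1.3, 6.8]
finger_gap: 0.0208
grip_force: 50.4
```

```bash
python3 -m jog '[[1,-0.0186,0.0125,0,0],[1,-0.021,0.008,0,0],[1,-0.022,0.0029,0,0]]' && python3 -m jog '[[1,-0.022,-0.0029,0.0004,0],[1,-0.0205,-0.0085,0.0004,0],[1,-0.0176,-0.0135,0.0004,0]]'
```

```text
clock: 10.15
tcp_pos: [0.6212, -0.0029, 0.291]
orientation: [-0.001, 0.922, 0.387, -0.0]
wrist_force: [-3.4, 5.2, -0.5]
finger_gap: 0.0208
grip_force: 49.9
clock: 10.4
tcp_pos: [0.5609, -0.0275, 0.2897]
orientation: [-0.002, 0.922, 0.387, 0.0]
wrist_force: [1.5, 8.9, -0.3]
finger_gap: 0.0208
grip_force: 49.7
```

```bash
python3 -m jog '[[1,-0.0128,-0.0183,0.0004,0],[1,-0.0085,-0.0205,0.0004,0],[1,-0.0029,-0.022,0.0004,0]]' && python3 -m jog '[[1,0.0029,-0.022,0.0004,0],[1,0.0085,-0.0205,0.0004,0],[1,0.0135,-0.0176,0.0004,0]]'
```

```text
clock: 10.65
tcp_pos: [0.5012, -0.0026, 0.2888]
orientation: [-0.0, 0.922, 0.387, 0.001]
wrist_force: [8.6, 4.2, -5.3]
finger_gap: 0.0209
grip_force: 49.4
clock: 10.9
tcp_pos: [0.4761, 0.0561, 0.288]
orientation: [0.002, 0.922, 0.386, 0.0]
wrist_force: [9.1, -8.6, -5.5]
finger_gap: 0.0209
grip_force: 50.1
```

```bash
python3 -m jog '[[1,0.0183,-0.0128,0.0012,0]]'; python3 -c "
from workcell import env;s=env.get_state();print(s['wrist_force'],s['tcp_pos'])"
```

```text
clock: 10.98
tcp_pos: [0.4788, 0.0778, 0.2875]
orientation: [0.003, 0.922, 0.386, -0.001]
wrist_force: [-1.5, -10.3, 8.6]
finger_gap: 0.0205
grip_force: 51.3
[ -1.49210836 -10.30015985   8.56128502] [0.47879333 0.07779874 0.28746431]
```

```bash
python3 -m jog '[[1,0.0205,-0.0085,0.0002,0]]'
```

```text
clock: 11.07
tcp_pos: [0.4863, 0.0982, 0.2873]
orientation: [0.003, 0.922, 0.386, -0.002]
wrist_force: [-2.0, -13.4, 4.0]
finger_gap: 0.0206
grip_force: 50.8
```

The pull is about 13.0 N tangentially, so I'll stop winding and let it settle.

```bash
python3 -m jog '[[1,0,0,0,0],[1,0,0,0,0],[1,0,0,0,0],[1,0,0,0,0]]'
```

```text
clock: 11.4
tcp_pos: [0.4876, 0.0999, 0.2872]
orientation: [-0.001, 0.922, 0.387, 0.0]
wrist_force: [-0.7, 3.4, 3.5]
finger_gap: 0.0209
grip_force: 50.9
```

```bash
python3 -m jog '[[0,0,0,0,0],[0,0,0,0,0],[0,0,0,0,0],[0,0,0,0,0]]' && python3 -m jog '[[0,0,0,-0.02,0],[0,0,0,-0.02,0],[0,0,0,-0.02,0],[1,0,0,-0.02,-6],[1,0,0,0,-6]]' && python3 -m jog '[[1,0,-0.02,0,-5],[1,0,-0.022,0,0],[1,0,0,0,0],[1,0,0,0,0],[1,0,0,0,0]]'
python3 - <<'E'
from h import *
a=[]
for n,(x0,y0,x1,y1) in(("top",(270,140,360,230)),("side",(265,110,365,210))):
    c=env.read_camera(n);a.append(cv2.resize(c["img"][y0:y1,x0:x1,::-1],(400,400),interpolation=cv2.INTER_CUBIC))
    if n=="side":
        p=red(c,(275,120,360,190));print(p.mean(0),p.min(0),p.max(0));print(plane(c,[p.mean(0)],.2485+.0495))
cv2.imwrite("pics/g4.png",np.hstack(a))
E
```

```text
clock: 11.73
tcp_pos: [0.4875, 0.0992, 0.2866]
orientation: [0.0, 0.922, 0.387, -0.001]
wrist_force: [0.0, -0.2, -0.8]
finger_gap: 0.0427
grip_force: 0.0
clock: 12.15
tcp_pos: [0.4888, 0.0996, 0.3707]
orientation: [0.001, 0.875, 0.484, 0.002]
wrist_force: [-0.3, -0.5, -0.2]
finger_gap: 0.0199
grip_force: 0.0
clock: 12.57
tcp_pos: [0.4517, 0.1205, 0.367]
orientation: [0.0, 0.855, 0.519, 0.0]
wrist_force: [0.3, 0.3, -0.6]
finger_gap: 0.0003
grip_force: 0.0
[299.09638554 143.98795181] [297. 136.] [302. 152.]
[[0.48836484 0.09563826 0.298     ]]
```

View pics/g4.png

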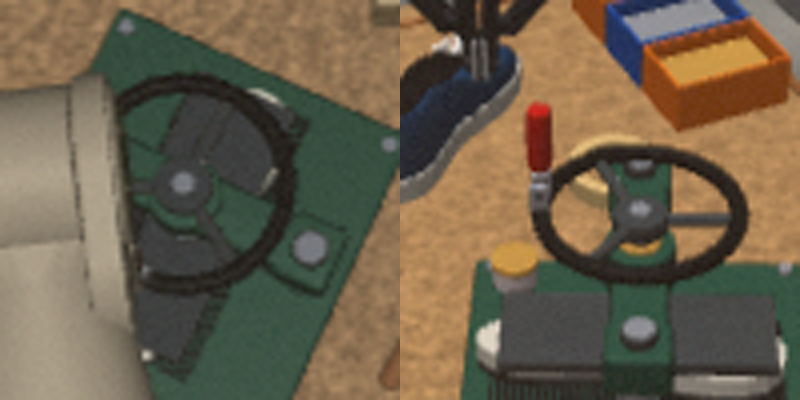

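The side view shows the handle upright at crop (538,140), on the left rim, with the closed gripper behind it. The handle is at (0.488, 0.096). I'll align behind it, descend and push inward.

```bash
python3 -m jog '[[1,-0.0075,0,0,-3],[1,0,0,0.025,0],[1,0,0,0.028,0],[1,0,0,0,0]]' && python3 -m jog '[[1,0,0.01,0,0],[1,0,0.01,0,0],[1,0,0.01,0,0],[1,0,0.01,0,0],[1,0,0.01,0,0]]' && python3 -m jog '[[1,0,0.01,0.001,0],[1,0,0.01,0.003,0],[1,0,0,0,0]]'
```

```text
clock: 13.0
tcp_pos: [0.4456, 0.1134, 0.3088]
orientation: [-0.002, 0.841, 0.541, -0.004]
wrist_force: [-1.6, -0.1, -0.3]
finger_gap: -0.0002
grip_force: 0.0
clock: 13.42
tcp_pos: [0.4948, 0.0927, 0.3147]
orientation: [0.0, 0.841, 0.541, 0.0]
wrist_force: [-2.4, -0.2, -1.1]
finger_gap: -0.0002
grip_force: 0.9
clock: 13.67
tcp_pos: [0.5138, 0.0842, 0.3092]
orientation: [0.0, 0.841, 0.541, 0.0]
wrist_force: [-0.2, -0.8, 1.2]
finger_gap: 0.0002
grip_force: 0.0
```

```bash
python3 - <<'E'
from h import *
c=env.read_camera("side");x0,y0,x1,y1=265,110,365,210
cv2.imwrite("pics/g5.png",cv2.resize(c["img"][y0:y1,x0:x1,::-1],(400,400),interpolation=cv2.INTER_CUBIC))
E
```

```text
(no output)
```

View pics/g5.png

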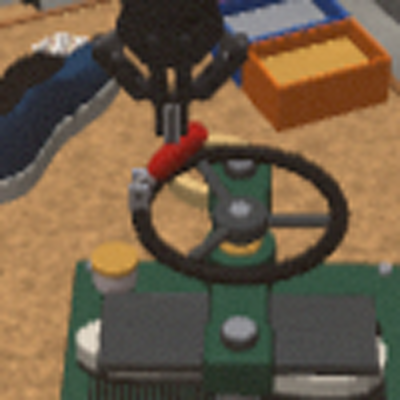

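The side view shows the handle tilted about 45° with the fingers against its outer side. I'll carry on inward and down.

```bash
python3 -m jog '[[1,0,0.01,0.006,0],[1,0,0.009,0.009,0],[1,0,0.004,0.01,0],[1,0,0,0,0]]' && python3 -m jog '[[1,0,0.002,0.009,0],[1,0,0,0.004,0],[1,0,0,0,0]]'
```

```text
clock: 14.05
tcp_pos: [0.533, 0.0752, 0.2824]
orientation: [-0.0, 0.841, 0.541, -0.001]
wrist_force: [0.1, -0.2, -0.6]
finger_gap: 0.0003
grip_force: 0.0
clock: 14.3
tcp_pos: [0.5339, 0.0749, 0.2708]
orientation: [-0.0, 0.841, 0.542, -0.001]
wrist_force: [-0.0, -0.3, -0.2]
finger_gap: -0.0004
grip_force: 0.0
```

```bash
python3 -m jog '[[1,0,0,0.002,0],[1,0,0,0,0]]'; python3 -m jog '[[1,0,0,0.002,0],[1,0,0,0,0]]'
python3 - <<'E'
from h import *
c=env.read_camera("side");x0,y0,x1,y1=265,110,365,210
cv2.imwrite("pics/g6.png",cv2.resize(c["img"][y0:y1,x0:x1,::-1],(400,400),interpolation=cv2.INTER_CUBIC))
E
```

```text
clock: 14.47
tcp_pos: [0.5341, 0.0749, 0.2699]
orientation: [0.0, 0.841, 0.542, -0.0]
wrist_force: [0.2, 0.1, 1.1]
finger_gap: -0.0
grip_force: 0.2
clock: 14.63
tcp_pos: [0.5345, 0.0748, 0.2681]
orientation: [0.0, 0.841, 0.542, 0.0]
wrist_force: [0.2, -0.2, 2.1]
finger_gap: 0.0003
grip_force: 0.7
```

View pics/g6.png

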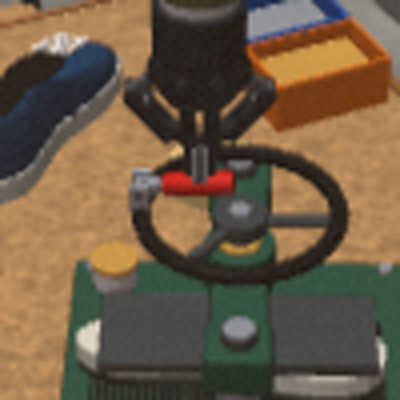

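The handle is nearly flat, but its free end (232,182) is still above the hub (240,207). I'll keep pressing down until the force shows the stop.

```bash
for i in 1; do python3 -m jog '[[1,0,0,0.003,0],[1,0,0,0.003,0],[1,0,0,0,0]]'; python3 -m jog '[[1,0,0,0.003,0],[1,0,0,0,0]]'; done | grep -E "tcp|wrist"
```

```text
tcp_pos: [0.5346, 0.0748, 0.2615]
wrist_force: [1.5, -0.6, 1.0]
tcp_pos: [0.5348, 0.0748, 0.2604]
wrist_force: [-1.2, -0.6, 10.5]
```

```bash
python3 -m jog '[[1,0,0,0.001,0],[1,0,0,0,0]]' | grep -E "tcp|wrist"; python3 -m jog '[[1,0,0,-0.02,0],[1,0,-0.02,-0.03,0],[1,0,-0.04,-0.02,0],[1,0,-0.04,0,0],[1,0,-0.04,0,0]]' | grep -E "tcp|wrist"; python3 -m jog '[[1,0,-0.02,0,0],[1,0,0,0,0],[1,0,0,0,0]]' | grep -E "tcp|wrist"
python3 - <<'E'
from h import *
c=env.read_camera("side");x0,y0,x1,y1=265,110,365,210;im1=c["img"][y0:y1,x0:x1,::-1]
t=env.read_camera("top");im2=t["img"][140:230,270:360,::-1]
cv2.imwrite("pics/g7.png",np.hstack([cv2.resize(i,(400,400),interpolation=cv2.INTER_CUBIC) for i in(im2,im1)]))
pt=red(t,(270,140,360,230));ps=red(c,(270,120,360,200));print(len(pt),len(ps));print(tri(t,pt.mean(0),c,ps.mean(0)))
def ends(p):
    m=p.mean(0);a=np.linalg.svd(p-m,full_matrices=False)[2][0];a*=np.sign(a[0]);s=(p-m)@a
    return m+a*np.percentile(s,3),m+a*np.percentile(s,97)
et,es=ends(pt),ends(ps)
for i in(0,1):print(tri(t,et[i],c,es[i]))
E
```

```text
tcp_pos: [0.5349, 0.0749, 0.2602]
wrist_force: [-2.4, -0.1, 12.7]
tcp_pos: [0.4085, 0.132, 0.3271]
wrist_force: [0.1, 0.2, 0.9]
tcp_pos: [0.3902, 0.1403, 0.3267]
wrist_force: [0.1, 0.5, -0.5]
92 106
(array([0.53618534, 0.07918353, 0.24262796]), np.float64(0.001601416433912863))
(array([0.51273915, 0.09347135, 0.24161427]), np.float64(0.002419612355027174))
(array([0.56034467, 0.06461993, 0.24342604]), np.float64(6.832493418437423e-05))
```

View pics/g7.png

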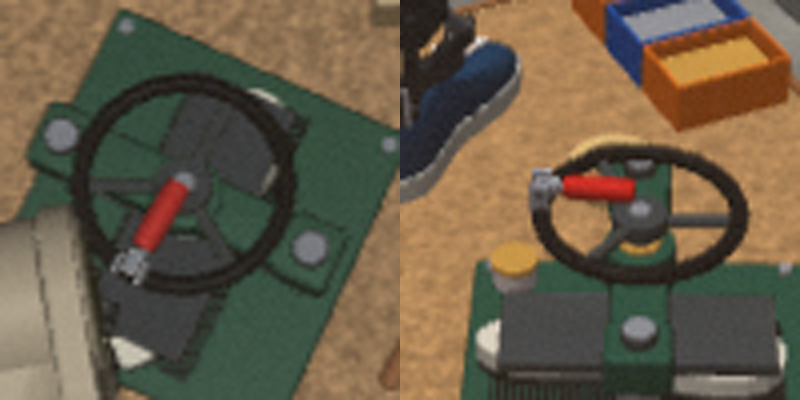

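The handle lies flat over the hub: its two ends triangulate to within 2 mm in height, and the downward press met a hard stop. The arm is clear, so I'm handing in.

```bash
python3 -c "
from workcell import env;print(env.hand_in())"
```

```text
the job is handed in; nothing more can be done
None
```

I handed the job in with the sole clamped at a final pull of about 13 N, the handle folded flat and the arm clear of everything; the grader returned no verdict, and I didn't measure the other bench items' positions afterwards.

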